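# Slide the stray sealant cartridge home

### The arm

A 6-joint arm with a two-finger parallel gripper is mounted at the origin on the work surface. World frame = base frame: x ahead of the robot, y to its left, z up, the work surface at z = 0. Lengths are in m, angles in rad, forces in N, time in s.
With the tool pointing down it reaches from about 0.25 to 0.85 m from the base axis. Payload 12.5 kg.
Tool frame: the origin (TCP) lies midway between the tips of the shut fingers; the grasp point (between the pads) lies 19 mm behind it; z points along the fingers, y is the direction in which the jaws open and shut (so a half turn about z gives the same grasp; the last joint's range is limited). The gripper opens to 93 mm and grips with 3 to 60 N. Pads are 15 mm wide; open, the fingers measure 128 mm over their backs; the gripper's body (75 mm by 188 mm) begins 65 mm behind the grasp point.
Start: joints at [1.256, 0.351, 1.652, -0, 1.139, -0.085], TCP at [0.125, 0.536, 0.219] pointing down, gripper open.
Joint ranges: [-2.75, 2.75], [-0.79, 2.1], [0.01, 2.65], [-1.57, 4.71], [0.07, 3.14], [-2.87, 2.87]. Speed limits (rad/s): [2.22, 2.22, 2.79, 3.14, 3.14, 3.14].

### API

Orientations are given as a unit quaternion [x, y, z, w].
In Python, from bench import get_obs, camera, camera_info, sign_off gives the robot as it stands.
- The arm moves only by the tool jog_arm, never from a script. Its argument "deltas" is one flat list of numbers, 7 for each row, row after row: the shift along the tool's x, y, z in cm, then the turn, a rotation vector about the tool's x, y, z in degrees, then the gripper's target within -1 to 1 (fully open at 1, half-way at 0, shut at -1). In form: [tx, ty, tz, rx, ry, rz, claw, tx, ty, tz, rx, ry, rz, claw, ...]. A call has 1 to 12 rows; each row is the pose to reach, as a shift and turn from the pose commanded when the call began, along the tool's axes at that moment; what a row does not reach only later rows make up. A row lasts 1/12 s, in which the tool goes at most 41.7 mm and 7.16 degrees, less where a joint would pass 70% of its speed; a pose out of reach is approached as far as the arm can. A call with a gripper value outside its range is refused whole. The fingers move at their own pace and stop on an object; "newtons" is the grip in N (left out, the last holds). Time passes only in rows, so rows that repeat a pose let the fingers close. It gives the time, the measured TCP pose, the force and the opening at its end, in the units of the state.
- get_obs(): the state, without advancing time (a new reading comes with each control period).
- camera(name): name is "scene" or "top" or "wrist"; returns (picture, depth): 400x640x3 uint8, blue, green, red; 400x640 float32, m along the optical axis (not along the pixel's ray), 0 where there is no reading.
- camera_info(name): a dict with "fx", "fy", "cx", "cy" (pixels), "extrinsics" (4x4, takes a point from camera to world coordinates); the wrist camera has in their place "tool_from_camera" (4x4, takes a point from camera to tool coordinates, whose origin is the TCP and whose axes are the flange's). Camera axes: x right, y down, z forward; pixel columns grow to the right and rows downward; lengths in m; the calibration is good to about 2 mm. A picture is of the moment at which its call begins: read the wrist's pose just before it. camera_info takes no time and is no camera call.
- sign_off(): hands the job in, once; it reports no verdict.
The state is a dict: "time": time; "joints": joint angles; "qd": joint speeds; "joint_torque": joint torques, N m; "ee_pos": TCP position; "orientation": TCP orientation; "ft_force": force on the tool from outside, world axes, zero at the start; "torque": the same for the moment, N m; "finger_gap": opening from 0.0 (shut) to 1.0 (fully open).
Only numpy, scipy, OpenCV 4.12 (cv2) and the standard library are available. Lean on these libraries where they do the work, as an engineer would, in place of code of your own. Each camera call takes 0.05 s, during which the arm holds its last target. There are 200 camera calls.

### The job

One sealant cartridge stands loose on the counter in front of the stock rack. Push it low on its body with the fingertips so that it slides, upright, into the rack's empty lane and right back until it stands against the back rail. Do not lift it or let it tip over, leave the two cartridges already in the rack and everything else on the counter where they are, and finish with the fingers clear of it.

Things in the scene. Friction and masses are not known exactly. Their poses are not given: they have to be found in the camera images.
- stray: the loose sealant cartridge to be pushed: an upright white cylinder 49 mm in diameter, 212 mm tall to its shoulder, with a 16 mm wide stub up to 232 mm; 0.25 to 0.5 kg, centre of mass half-way up. Origin at the centre of its flat underside, z up along it. Pushed higher than about 25 mm above the counter it may tip. It stands on the robot's side of the rack
- rack: plywood comb fixed to the bare counter (no floor). x points into the lanes (away from the robot, turned up to 0.2 rad). Lanes at y = -90, 0, +90 mm, 82 mm clear between fences 8 mm thick, 30 mm high, with front ends at x = -64 mm. Back rail 40 mm high, 290 mm wide, front face at x = +25 mm. Origin on the counter, middle lane, where the axis of a cartridge touching the rail lies (within 1 mm)
- card: a flat paper restock card, 36 by 56 mm, 1 mm thick, stuck to the counter in the rack's one empty lane (any of the three). Origin on the lane's centre line where the axis of a cartridge that stands against the back rail lies; x points into the lane, as the rack's. The cartridge slides over it freely
- stock_a: a cartridge like the stray, already standing in the rack against the back rail in one of the two full lanes; origin at the centre of its underside. Leave alone
- stock_b: the second cartridge already in the rack, like stock_a. Leave alone
- tape_measure: a black tape measure, 70 by 40 by 42 mm high, lying to the left in front of the rack; origin at the centre of its underside. Leave alone
- tape_roll: a grey roll of tape, 76 mm across and 40 mm high, lying to the right in front of the rack; origin at the centre of its underside. Leave alone
- aerosol: a metal spray can, 66 mm across and 195 mm tall, standing well left of the rack; origin at the centre of its underside. Leave alone
- jar: a squat jar, 72 mm across and 80 mm tall, standing well right of the rack; origin at the centre of its underside. Leave alone
- knife: a filling knife, 230 mm long, lying at the right of the counter. Leave alone
- hammer: a hammer lying at the left of the counter. Leave alone

How it is judged:
By the outcome, as a careful person would: the job done as asked, in the order asked, and still so for the second after the job is handed in, with the robot touching nothing.
It also fails if it takes over 72 s, if anything falls off the work surface, if the arm or the gripper's body presses on something with over 40 N, if the wrist force passes 120 N, or if a joint passes its speed limit or range.

## Working session

There is one attempt and no reset: what is moved stays moved. The work goes in short steps, Python scripts to look and compute and a tool call to move; the robot and the scene stay as the last step left them, time stands still between calls to the robot, and variables do not carry over. Pictures are saved under pics/ and viewed, about 8 in all and at most 12, crops included, and the job is handed in when it is done.

Besides the shell and the picture viewer there is one more tool, called after "Request:" by a JSON object that holds its "method" and its "body", one argument or row to a line. jog_arm: Moves the arm, as the interface text tells. Its arguments: {"type":"object","properties":{"deltas":{"type":"array"},"newtons":{"type":"number"}},"required":["deltas"]}

```bash
ls; mkdir -p pics; python3 - <<'E'
from bench import *
import cv2,numpy as np
print(get_obs())
for n in("top","scene"):
    p,d=camera(n);cv2.imwrite(f"pics/{n}0.png",p);np.save(f"{n}0.npy",d);c=camera_info(n);print(n,c)
E
```

```text
pics
{'time': 0.0, 'joints': array([ 1.25640158e+00,  3.51259914e-01,  1.65243546e+00,  8.93750604e-06,
        1.13911649e+00, -8.45872445e-02]), 'qd': array([-0.00039794,  0.00109351,  0.00107507, -0.00025627,  0.00023413,
        0.00147674]), 'joint_torque': array([-9.13465265e-04, -4.97320068e+01, -2.85264373e+01,  6.98873238e-02,
        2.55927863e-02, -9.36604761e-05]), 'ee_pos': array([0.12514   , 0.53520843, 0.21808415]), 'orientation': array([ 1.14652913e-01,  9.93405425e-01, -5.96711109e-04, -1.24782923e-04]), 'ft_force': array([-0.24653955, -0.59968176, -0.09801356]), 'torque': array([-0.00559398, -0.00443825,  0.01840633]), 'finger_gap': 1.0000878339945187}
top {'fx': 369.77413226866315, 'fy': 369.77413226866315, 'cx': 320.53781707614877, 'cy': 191.846848307468, 'extrinsics': array([[-0.00490383, -0.98247093,  0.18635137,  0.36353806],
       [-0.99954602,  0.01035562,  0.0282933 , -0.01308778],
       [-0.02972713, -0.18612802, -0.98207569,  0.9653722 ],
       [ 0.        ,  0.        ,  0.        ,  1.        ]])}
scene {'fx': 406.5930166224327, 'fy': 406.5930166224327, 'cx': 320.9485008505584, 'cy': 205.35536377121235, 'extrinsics': array([[ 0.561685  ,  0.45856515, -0.68864212,  1.26598579],
       [ 0.82731969, -0.30404481,  0.47233345, -0.51564888],
       [ 0.00721759, -0.8350298 , -0.55015738,  0.61902581],
       [ 0.        ,  0.        ,  0.        ,  1.        ]])}
```

View pics/top0.png

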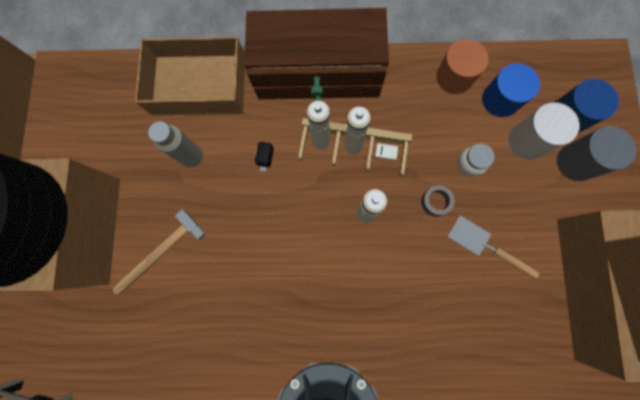

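View pics/scene0.png

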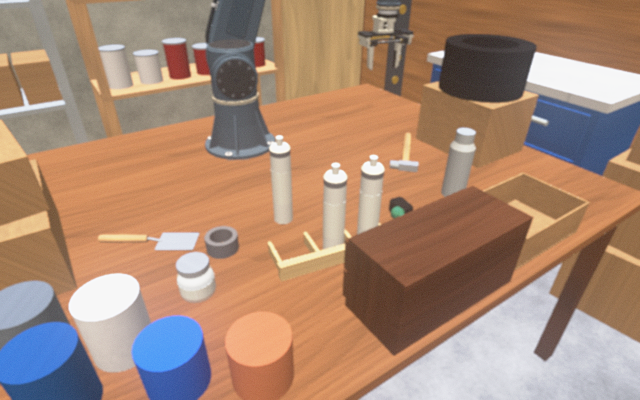

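Top view: empty lane is the right-hand one (card at 387,151), stray's cap is at (375,200), and stock caps are at (318,112) and (358,118). The scene view agrees. Now I'll measure.

```bash
cat > h.py <<'E'
from bench import *
import cv2,numpy as np
def cloud(n,d):
    c=camera_info(n);v,u=np.mgrid[:400,:640]
    P=np.stack([(u-c['cx'])/c['fx']*d,(v-c['cy'])/c['fy']*d,d],-1)
    W=P@c['extrinsics'][:3,:3].T+c['extrinsics'][:3,3];W[d==0]=np.nan;return W
def ray(n,u,v,z):
    c=camera_info(n);E=c['extrinsics'];r=E[:3,:3]@[(u-c['cx'])/c['fx'],(v-c['cy'])/c['fy'],1]
    return (E[:3,3]+r*(z-E[2,3])/r[2])[:2]
E
python3 - <<'E'
from h import *
p=cv2.imread("pics/top0.png");W=cloud("top",np.load("top0.npy"))
hsv=cv2.cvtColor(p,cv2.COLOR_BGR2HSV)
for n,(a,b,c,d) in dict(stray=(355,185,395,225),s1=(335,100,372,156),s2=(303,97,334,152)).items():
    w=W[b:d,a:c].reshape(-1,3)
    for lo,hi in((.195,.219),(.222,.24)):
        q=w[(w[:,2]>lo)&(w[:,2]<hi)]
        if len(q)>4:
            (x,y),r=cv2.minEnclosingCircle(q[:,:2].astype(np.float32));print(n,len(q),q.mean(0).round(4),"circ",round(x,4),round(y,4),round(r,4))
# counter z, rack
print("counter",np.nanmedian(W[240:280,250:400,2]))
m=(hsv[...,0]>12)&(hsv[...,0]<30)&(hsv[...,2]>120)&(hsv[...,1]>60);mm=np.zeros_like(m);mm[110:180,295:420]=m[110:180,295:420]
q=W[mm];print(mm.sum(),np.histogram(q[:,2],12))
r=q[(q[:,2]>.034)&(q[:,2]<.05)];print("rail",cv2.fitLine(r[:,:2].astype(np.float32),cv2.DIST_HUBER,0,.01,.01).ravel(),r[:,:2].min(0),r[:,:2].max(0))
wm=np.zeros_like(m);wm[140:165,372:402]=((hsv[...,1]<70)&(hsv[...,2]>130))[140:165,372:402]
c,_=cv2.findContours(wm.astype(np.uint8),0,2);c=max(c,key=cv2.contourArea);R=cv2.minAreaRect(c);print("card",R,ray("top",*R[0],0.001),[ray("top",*k,.001) for k in cv2.boxPoints(R)])
o=np.hstack([cv2.resize(p[95:185,295:420],None,fx=6,fy=6,interpolation=2)]);cv2.imwrite("pics/rack0.png",o)
E
```

```text
stray 390 [ 0.4867 -0.1018  0.2109] circ 0.489 -0.1032 0.0247
stray 60 [ 0.4886 -0.1027  0.2325] circ 0.489 -0.103 0.0083
s1 349 [ 0.6674 -0.0734  0.2102] circ 0.673 -0.0746 0.0249
s1 59 [ 0.6719 -0.0743  0.232 ] circ 0.673 -0.0747 0.0087
s2 340 [0.6823 0.0136 0.2101] circ 0.6877 0.014 0.0246
s2 59 [0.687  0.0138 0.2317] circ 0.6881 0.0146 0.0086
counter 0.0013566695511165738Traceback (most recent call last):
  File "<stdin>", line 13, in <module>
    bin_edges, uniform_bins = _get_bin_edges(a, bins, range, weights)
                              ~~~~~~~~~~~~~~^^^^^^^^^^^^^^^^^^^^^^^^^
    first_edge, last_edge = _get_outer_edges(a, range)
                            ~~~~~~~~~~~~~~~~^^^^^^^^^^
    raise ValueError(
        f"autodetected range of [{first_edge}, {last_edge}] is not finite")
ValueError: autodetected range of [nan, nan] is not finite
```

```bash
python3 - <<'E'
from h import *
p=cv2.imread("pics/top0.png");W=cloud("top",np.load("top0.npy"))
hsv=cv2.cvtColor(p,cv2.COLOR_BGR2HSV)
m=(hsv[...,0]>12)&(hsv[...,0]<30)&(hsv[...,2]>120)&(hsv[...,1]>60);mm=np.zeros_like(m);mm[110:180,295:420]=m[110:180,295:420]
q=W[mm];q=q[~np.isnan(q[:,0])]
R=q[(q[:,2]>.034)&(q[:,2]<.05)];print("rail",cv2.fitLine(R[:,:2].astype(np.float32),cv2.DIST_HUBER,0,.01,.01).ravel(),R[:,:2].min(0),R[:,:2].max(0))
f=q[(q[:,2]>.026)&(q[:,2]<.0335)];yaw=-.167
ex=np.array([np.cos(yaw),np.sin(yaw)]);ey=np.array([-ex[1],ex[0]])
wm=np.zeros_like(m);wm[140:165,372:402]=((hsv[...,1]<70)&(hsv[...,2]>130))[140:165,372:402]
c,_=cv2.findContours(wm.astype(np.uint8),0,2);c=max(c,key=cv2.contourArea);R2=cv2.minAreaRect(c);cc=ray("top",*R2[0],0.001)
k=np.array([ray("top",*k,.001) for k in cv2.boxPoints(R2)]);print("card",R2,cc,k.round(4).tolist())
g=(f[:,:2]-cc)
a,b=g@ex,g@ey;print("fence x,y rel card");s=a<0.0
print(np.histogram(b[s],bins=np.arange(-.07,.26,.008)))
for lo,hi in((-.06,-.03),(.03,.06),(.12,.15),(.21,.24)):
    t=(b>lo)&(b<hi)&(a<.015);
    if t.sum()>5:print(t.sum(),b[t].mean().round(4),a[t].min().round(4),np.polyfit(a[t],b[t],1).round(4))
print("rail rel",((R[:,:2]-cc)@ex).mean(),((R[:,:2]-cc)@ey).min(),((R[:,:2]-cc)@ey).max())
for n,s in dict(stray=(.489,-.103),s1=(.673,-.0747),s2=(.688,.0143)).items(): print(n,((s-cc)@ex).round(4),((s-cc)@ey).round(4))
cv2.imwrite("pics/rack0.png",cv2.resize(p[95:230,295:470],None,fx=4,fy=4,interpolation=2))
E
```

```text
rail [ 0.17662382  0.98427844  0.71158105 -0.05517818] [ 0.59252466 -0.2228267 ] [0.73918318 0.06180356]
card ((386.4459533691406, 150.82432556152344), (22.522661209106445, 14.631509780883789), 9.462321281433105) [ 0.65729334 -0.16373374] [[0.6427, -0.1302], [0.6832, -0.138], [0.6719, -0.1974], [0.6316, -0.1892]]
fence x,y rel card
(array([ 0,  0, 17, 53,  0,  0,  0,  0,  0,  0,  0,  0,  0,  1, 64,  0,  0,
        0,  0,  0,  0,  0,  0,  0,  0, 54, 14,  0,  0,  0,  0,  0,  0,  0,
        0,  0, 39, 31,  0,  0,  0]), array([-0.07 , -0.062, -0.054, -0.046, -0.038, -0.03 , -0.022, -0.014,
       -0.006,  0.002,  0.01 ,  0.018,  0.026,  0.034,  0.042,  0.05 ,
        0.058,  0.066,  0.074,  0.082,  0.09 ,  0.098,  0.106,  0.114,
        0.122,  0.13 ,  0.138,  0.146,  0.154,  0.162,  0.17 ,  0.178,
        0.186,  0.194,  0.202,  0.21 ,  0.218,  0.226,  0.234,  0.242,
        0.25 ,  0.258]))
85 -0.0438 -0.0633 [-0.0066 -0.044 ]
80 0.0458 -0.0634 [-0.0047  0.0457]
83 0.1357 -0.0625 [-0.0149  0.1354]
88 0.2253 -0.0612 [-0.0043  0.2252]
rail rel 0.031531798168865005 -0.05412946231315662 0.23508643064320076
stray -0.176 0.0319
s1 0.0007 0.0904
s2 0.0007 0.1807
```

View pics/rack0.png

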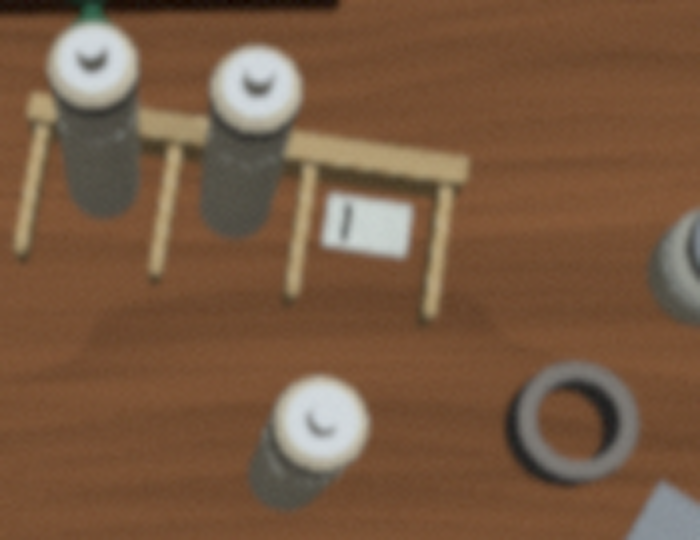

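Lane geometry is consistent: lane yaw ≈ -0.174, card (0.657, -0.164), stray (0.489, -0.103). The gripper body starts 84 mm above the tips, so a vertical tool would hit the 212 mm cartridge. I'll tilt the tool 35° forward with the fingers part shut (28 mm gap), so the fingers cradle the cartridge.

```bash
cat >> h.py <<'E'
from scipy.spatial.transform import Rotation as Ro
YAW=-.174;ex=np.array([np.cos(YAW),np.sin(YAW)]);ey=np.array([-ex[1],ex[0]])
CARD=np.array([.6573,-.1637])
def target(th):
    h=np.r_[ex,0];s,c=np.sin(np.radians(th)),np.cos(np.radians(th))
    z=s*h-[0,0,c];x=-(c*h+[0,0,s]);return Ro.from_matrix(np.column_stack([x,np.cross(z,x),z]))
def delta(pos,th):
    o=get_obs();R=Ro.from_quat(o['orientation'])
    print("tcp",o['ee_pos'].round(4),"lane",((o['ee_pos'][:2]-CARD)@ex).round(4),((o['ee_pos'][:2]-CARD)@ey).round(4),"t",round(o['time'],2),"F",o['ft_force'].round(1))
    print("shift cm",(R.inv().apply(np.array(pos)-o['ee_pos'])*100).round(2),"turn",np.degrees((R.inv()*target(th)).as_rotvec()).round(1))
E
python3 - <<'E'
from h import *
W=cloud("top",np.load("top0.npy"))
for n,(a,b,c,d) in dict(roll=(418,182,460,220),jar=(455,140,498,180),tm=(250,138,278,172)).items():
    w=W[b:d,a:c].reshape(-1,3);w=w[w[:,2]>.03];g=w[:,:2]-CARD
    print(n,"lane x",(g@ex).min().round(3),(g@ex).max().round(3),"y",(g@ey).min().round(3),(g@ey).max().round(3))
st=np.array([.489,-.103]);wp=CARD+ex*-.085+ey*.002;u=(wp-st)/np.linalg.norm(wp-st)
pre=st-ex*.066+u*0;pre=st-.028*ex-.04*u
print(pre)
delta([.275,.22,.22],0);delta([*pre,.2],35)
E
```

```text
roll lane x -0.156 -0.08 y -0.18 -0.105
jar lane x -0.038 0.031 y -0.251 -0.184
tm lane x -0.098 -0.038 y 0.301 0.343
[ 0.4259087  -0.07974741]
tcp [0.1252 0.5353 0.2182] lane -0.6451 0.5963 t 0.1 F [ 0.  -0.4  0.9]
shift cm [-21.77 -27.28  -0.16] turn [-0.1 -0.  -3.2]
tcp [0.1252 0.5353 0.2182] lane -0.6451 0.5963 t 0.1 F [ 0.  -0.4  0.9]
shift cm [-43.29 -53.03   1.87] turn [ -1.  -35.   -3.1]
```

Request:
{"method": "jog_arm", "body": {
  "deltas": [-2,-2.5,0,0,0,-1,-0.4,-4,-5,0,0,0,-2,-0.4,-6,-7.5,0,0,0,-3,-0.4,-8,-10,0,0,0,-3,-0.4,-10,-12.5,0,0,0,-3,-0.4,-12,-15,0,0,0,-3,-0.4,-14,-17.5,0,0,0,-3,-0.4,-16,-20,0,0,0,-3,-0.4,-18,-22.5,0,0,0,-3,-0.4,-20,-25,0,0,0,-3,-0.4,-22,-27,0,0,0,-3,-0.4,-22,-27,0,0,0,-3,-0.4],
  "newtons": 40
}}

```text
time: 1.1
ee_pos: [0.2794, 0.2196, 0.2186]
orientation: [0.09, 0.996, -0.0, 0.0]
ft_force: [-0.8, 0.3, 0.2]
finger_gap: 0.305
```

```bash
python3 -c "
from h import *
delta([.4259,-.0797,.2],35);print(get_obs()['joints'].round(2),get_obs()['finger_gap'])"
```

```text
tcp [0.2794 0.2196 0.2186] lane -0.4386 0.3121 t 1.1 F [-0.8  0.3  0.2]
shift cm [-19.79 -26.81   1.89] turn [ -0.1 -35.   -0.4]
[ 0.54 -0.02  2.1  -0.    1.06 -0.85] 0.3049199302761204
```

Request:
{"method": "jog_arm", "body": {
  "deltas": [-2,-2.7,0.2,0,-3,0,-0.4,-4,-5.4,0.4,0,-6,0,-0.4,-6,-8.1,0.6,0,-10,0,-0.4,-8,-10.8,0.8,0,-14,0,-0.4,-10,-13.5,1,0,-18,0,-0.4,-12,-16.2,1.2,0,-22,0,-0.4,-14,-18.9,1.4,0,-26,0,-0.4,-16,-21.6,1.6,0,-30,0,-0.4,-18,-24.3,1.8,0,-33,0,-0.4,-19.8,-26.8,1.9,0,-35,-0.4,-0.4,-19.8,-26.8,1.9,0,-35,-0.4,-0.4,-19.8,-26.8,1.9,0,-35,-0.4,-0.4]
}}

```text
time: 2.1
ee_pos: [0.4262, -0.078, 0.1994]
orientation: [0.081, 0.95, -0.027, 0.3]
ft_force: [0.5, 0.6, -0.6]
finger_gap: 0.301
```

```bash
python3 -c "
from h import *
p,d=camera('scene');cv2.imwrite('pics/s1.png',p)
delta([.4259,-.0797,.014],35);print(get_obs()['joints'].round(2),get_obs()['finger_gap'])"
```

```text
tcp [ 0.4256 -0.0771  0.1992] lane -0.2432 0.0452 t 2.15 F [-1.   0.4  0.2]
shift cm [10.54 -0.23 15.22] turn [-0.  -0.   0.1]
[-0.35 -0.07  2.36  0.39  0.27 -2.09] 0.3008820230819024
```

View pics/s1.png

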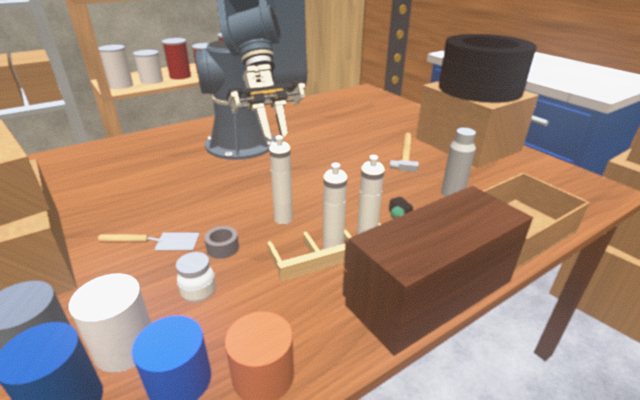

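The view shows the gripper tilted over the counter, behind the stray (280,180), with its wide side along the jaw axis as I assumed. But j5 is only 0.27, so the wrist may go singular lower down. I'll fit a simple FK model to check before descending.

```bash
cat > k.py <<'E'
from h import *
from scipy.optimize import least_squares
def fk(q,p):
    r0,z0,L1,L2,a,d=p
    A=Ro.from_euler('Z',q[0]);B=A*Ro.from_euler('Y',q[1]);C=B*Ro.from_euler('Y',q[2])
    T=C*Ro.from_euler('ZYZ',q[3:6])
    return A.apply([r0,0,z0])+B.apply([0,0,L1])+C.apply([a,0,L2])+T.apply([0,0,d]),T
D=[([1.25640,.35126,1.65244,0,1.13912,-.08459],[.12514,.53521,.21808],None)]
o=get_obs();D.append((o['joints'],o['ee_pos'],o['orientation']))
E
python3 - <<'E'
from k import *
p=[0,.25,.49,.43,0,.3]
for q,x,r in D:
    e,T=fk(q,p);print(e,x,T.as_quat().round(3),r)
print(o['joints'])
E
```

```text
[0.17273191 0.53118565 0.22969218] [0.12514, 0.53521, 0.21808] [-0.621  0.784 -0.    -0.001] None
[ 0.44154891 -0.13010822  0.21059506] [ 0.42555536 -0.07709613  0.1991765 ] [-0.614  0.73  -0.23   0.193] [ 0.08240881  0.95027431 -0.02662604  0.29912971]
[-0.35237871 -0.06984433  2.35689572  0.3865652   0.27101526 -2.09247384]
```

```bash
cat >> k.py <<'E'
def fk(q,p):
    r0,z0,L1,L2,a,d,b,c=p
    A=Ro.from_euler('Z',q[0]);B=A*Ro.from_euler('Y',q[1]);C=B*Ro.from_euler('Y',q[2])
    T=C*Ro.from_euler('ZYZ',[q[3],q[4],q[5]+c])
    return A.apply([r0,b,z0])+B.apply([0,0,L1])+C.apply([a,0,L2])+T.apply([0,0,d]),T
D.append(([.54,-.02,2.1,0,1.06,-.85],[.2794,.2196,.2186],[.09,.996,0,0]))
pri=np.array([0,.25,.49,.43,0,.3,.045,1.5708])
def res(p):
    R=[(p-pri)/[.05,.1,.1,.1,.05,.1,.02,.1]]
    for i,(q,x,r) in enumerate(D):
        e,T=fk(q,p);s=.001 if i!=2 else .005;R.append((e-x)/s)
        if r is not None:R.append((T.inv()*Ro.from_quat(r)).as_rotvec()/(.003 if i!=2 else .01))
    return np.concatenate(R)
E
python3 - <<'E'
from k import *
s=least_squares(res,pri);print(s.x.round(4),s.cost);print(res(s.x)[8:].round(1))
E
```

```text
[-9.0000e-04  2.3720e-01  4.9420e-01  4.3090e-01  2.9200e-02  2.7590e-01
  4.6500e-02  1.5707e+00] 0.35126324718744806
[-0.   0.  -0.  -0.  -0.1 -0.  -0.  -0.   0.  -0.3  0.2  0.3  0.1  0.1
 -0.1]
```

```bash
cat > ik.py <<'E'
from k import *
P=least_squares(res,pri).x
lo=np.array([-2.75,-.79,.01,-1.57,.07,-2.87]);hi=np.array([2.75,2.1,2.65,4.71,3.14,2.87])
def ik(pos,T,seed):
    f=lambda q:(lambda e,t:np.r_[(e-pos)*5,(t.inv()*T).as_rotvec()])(*fk(q,P))
    s=least_squares(f,np.clip(seed,lo+.01,hi-.01),bounds=(lo,hi));return s.x,np.abs(s.fun).max()
def tgt(th,psi,flip):
    h=np.array([np.cos(YAW+psi),np.sin(YAW+psi),0]);s,c=np.sin(np.radians(th)),np.cos(np.radians(th))
    z=s*h-[0,0,c];x=(c*h+[0,0,s])*(1 if flip else -1);return Ro.from_matrix(np.column_stack([x,np.cross(z,x),z]))
LP=[[-.236,.048],[-.205,.031],[-.113,.002],[-.07,0],[-.027,0]]
E
python3 - <<'E'
from ik import *
for flip in(0,1):
  for th in(30,35,40,45,50):
    for psi in(0,):
      r=[];sd=np.array([-.3,.3,2.2,.4 if not flip else 2.7,.3,-2.0 if not flip else -1.3])
      for a,b in LP:
        pos=np.r_[CARD+a*ex+b*ey,.014]
        best=min((ik(pos,tgt(th,psi,flip),s) for s in(sd,sd+[0,0,0,1.2,0,-1.2],sd+[0,0,0,-1.2,0,1.2])),key=lambda t:t[1])
        r.append((best[0][[2,3,4,5]].round(2).tolist(),round(best[1],3)));sd=best[0]
      print(flip,th,r)
E
```

```text
0 30 [([2.33, -1.57, 0.07, -0.04], np.float64(0.137)), ([2.27, -1.57, 0.07, -0.07], np.float64(0.118)), ([2.09, 1.13, 0.08, -2.87], np.float64(0.058)), ([2.0, 1.13, 0.1, -2.87], np.float64(0.024)), ([1.91, 0.97, 0.11, -2.7], np.float64(0.0))]
0 35 [([2.33, -1.57, 0.07, -0.04], np.float64(0.211)), ([2.27, -1.57, 0.07, -0.07], np.float64(0.193)), ([2.09, -1.57, 0.07, -0.1], np.float64(0.129)), ([2.0, 1.15, 0.07, -2.87], np.float64(0.1)), ([1.92, 1.15, 0.08, -2.87], np.float64(0.066))]
0 40 [([2.33, -1.57, 0.07, -0.03], np.float64(0.286)), ([2.27, -1.57, 0.07, -0.06], np.float64(0.269)), ([2.09, -1.57, 0.07, -0.09], np.float64(0.207)), ([2.01, -1.57, 0.07, -0.09], np.float64(0.172)), ([1.92, -1.57, 0.07, -0.08], np.float64(0.137))]
0 45 [([2.33, -1.57, 0.07, -0.03], np.float64(0.36)), ([2.27, -1.57, 0.07, -0.05], np.float64(0.345)), ([2.09, -1.57, 0.07, -0.09], np.float64(0.284)), ([2.0, -1.57, 0.07, -0.08], np.float64(0.251)), ([1.92, -1.57, 0.07, -0.08], np.float64(0.216))]
0 50 [([2.33, -1.57, 0.07, -0.02], np.float64(0.435)), ([2.27, -1.57, 0.07, -0.05], np.float64(0.42)), ([2.09, -
[... 604 characters left out ...]
 40 [([2.52, 2.95, 0.63, -1.55], np.float64(0.0)), ([2.45, 2.88, 0.57, -1.52], np.float64(0.0)), ([2.22, 2.74, 0.4, -1.38], np.float64(0.0)), ([2.12, 2.69, 0.33, -1.31], np.float64(0.0)), ([2.01, 2.63, 0.26, -1.22], np.float64(0.0))]
1 45 [([2.56, 2.96, 0.83, -1.58], np.float64(0.0)), ([2.49, 2.9, 0.75, -1.56], np.float64(0.0)), ([2.26, 2.8, 0.55, -1.46], np.float64(0.0)), ([2.16, 2.79, 0.48, -1.42], np.float64(0.0)), ([2.05, 2.76, 0.4, -1.37], np.float64(0.0))]
1 50 [([2.59, 2.96, 1.03, -1.61], np.float64(0.0)), ([2.52, 2.91, 0.93, -1.59], np.float64(0.0)), ([2.3, 2.84, 0.72, -1.51], np.float64(0.0)), ([2.2, 2.83, 0.63, -1.47], np.float64(0.0)), ([2.09, 2.83, 0.55, -1.44], np.float64(0.0))]
```

```bash
python3 - <<'E'
from ik import *
pos0=CARD+LP[0][0]*ex+LP[0][1]*ey
for psi in(0,.25,.5,-.25):
    sd=np.r_[get_obs()['joints']];sd[5]+=3.1416;out=[]
    for t in np.linspace(0,1,9):
        z=.2-.12*t;ps=psi*min(1,3*t);q,e=ik(np.r_[pos0,z],tgt(35+5*t,ps,1),sd);sd=q;out.append((q[[3,4,5]].round(2).tolist(),round(float(e),3)))
    print(psi,out)
E
```

```text
0 [([0.36, 0.27, 1.09], 0.0), ([0.49, 0.21, 0.95], 0.0), ([0.73, 0.15, 0.71], 0.0), ([1.22, 0.11, 0.21], 0.0), ([1.93, 0.11, -0.5], 0.0), ([2.41, 0.16, -0.98], 0.0), ([2.64, 0.22, -1.21], 0.0), ([2.76, 0.3, -1.34], 0.0), ([2.83, 0.38, -1.42], 0.0)]
0.25 [([0.36, 0.27, 1.09], 0.0), ([0.75, 0.27, 0.59], 0.0), ([1.05, 0.31, 0.16], 0.0), ([1.26, 0.34, -0.13], 0.0), ([1.47, 0.33, -0.35], 0.0), ([1.68, 0.34, -0.58], 0.0), ([1.88, 0.36, -0.79], 0.0), ([2.05, 0.4, -0.98], 0.0), ([2.19, 0.45, -1.13], 0.0)]
0.5 [([0.36, 0.27, 1.09], 0.0), ([0.87, 0.34, 0.35], 0.0), ([1.07, 0.47, -0.08], 0.0), ([1.14, 0.55, -0.31], 0.0), ([1.25, 0.54, -0.43], 0.0), ([1.36, 0.53, -0.57], 0.0), ([1.48, 0.53, -0.71], 0.0), ([1.6, 0.54, -0.84], 0.0), ([1.71, 0.55, -0.98], 0.0)]
-0.25 [([0.36, 0.27, 1.09], 0.0), ([0.06, 0.18, 1.5], 0.0), ([-0.63, 0.13, 2.3], 0.0), ([-1.12, 0.14, 2.87], 0.01), ([-1.13, 0.12, 2.87], 0.043), ([-1.14, 0.1, 2.87], 0.077), ([-1.15, 0.08, 2.87], 0.11), ([-1.15, 0.07, 2.87], 0.146), ([-1.15, 0.07, 2.87], 0.182)]
```

IK says it's feasible with the tool half-turned and the wrist flipped (j4≈2.9, tilt 40°). First the half turn at height.

Request:
{"method": "jog_arm", "body": {
  "deltas": [0,0,0,0,0,7,-0.4,0,0,0,0,0,14,-0.4,0,0,0,0,0,21,-0.4,0,0,0,0,0,28,-0.4,0,0,0,0,0,35,-0.4,0,0,0,0,0,42,-0.4,0,0,0,0,0,49,-0.4,0,0,0,0,0,56,-0.4,0,0,0,0,0,63,-0.4,0,0,0,0,0,70,-0.4,0,0,0,0,0,77,-0.4,0,0,0,0,0,84,-0.4]
}}

```text
time: 3.15
ee_pos: [0.4253, -0.0749, 0.1996]
orientation: [0.698, 0.65, 0.182, 0.239]
ft_force: [-0.1, -0.0, -0.2]
finger_gap: 0.299
```

Request:
{"method": "jog_arm", "body": {
  "deltas": [0,0,0,0,0,7,-0.4,0,0,0,0,0,14,-0.4,0,0,0,0,0,21,-0.4,0,0,0,0,0,28,-0.4,0,0,0,0,0,35,-0.4,0,0,0,0,0,42,-0.4,0,0,0,0,0,49,-0.4,0,0,0,0,0,56,-0.4,0,0,0,0,0,63,-0.4,0,0,0,0,0,70,-0.4,0,0,0,0,0,77,-0.4,0,0,0,0,0,84,-0.4]
}}

```text
time: 4.15
ee_pos: [0.4253, -0.0749, 0.1996]
orientation: [0.954, 0.016, 0.295, 0.056]
ft_force: [-0.8, 0.3, 0.3]
finger_gap: 0.303
```

```bash
cat >> ik.py <<'E'
def dl(pos,th,psi):
    o=get_obs();R=Ro.from_quat(o['orientation']);g=o['ee_pos'][:2]-CARD
    print("tcp",o['ee_pos'].round(4),"lane",(g@ex).round(4),(g@ey).round(4),"t",round(o['time'],2),"F",o['ft_force'].round(1),"q",o['joints'].round(2))
    print("shift cm",(R.inv().apply(np.array(pos)-o['ee_pos'])*100).round(2),"turn",np.degrees((R.inv()*tgt(th,psi,1)).as_rotvec()).round(1))
def L(a,b,z):return np.r_[CARD+a*ex+b*ey,z]
E
python3 -c "
from ik import *
dl(L(-.243,.048,.18),35,.25);dl(L(-.243,.048,.08),40,.25)"
```

```text
tcp [ 0.4253 -0.0749  0.1996] lane -0.2439 0.0473 t 4.15 F [-0.8  0.3  0.3] q [-0.35 -0.07  2.36  0.38  0.27  0.85]
shift cm [-1.01 -0.28  1.65] turn [8.1 0.9 0.1]
tcp [ 0.4253 -0.0749  0.1996] lane -0.2439 0.0473 t 4.15 F [-0.8  0.3  0.3] q [-0.35 -0.07  2.36  0.38  0.27  0.85]
shift cm [-6.62 -1.45  9.85] turn [8.1 5.9 0.4]
```

Request:
{"method": "jog_arm", "body": {
  "deltas": [-0.3,-0.1,0.5,3,0.3,0,-0.4,-0.6,-0.2,1,6,0.6,0,-0.4,-1,-0.3,1.6,8,1,0,-0.4,-1.6,-0.4,2.5,8,1.5,0,-0.4,-2.2,-0.5,3.4,8,2,0,-0.4,-2.9,-0.7,4.4,8,2.5,0,-0.4,-3.6,-0.8,5.4,8,3,0,-0.4,-4.3,-1,6.5,8,4,0,-0.4,-5.1,-1.1,7.6,8,4.7,0,-0.4,-5.9,-1.3,8.8,8,5.4,0.2,-0.4,-6.6,-1.4,9.8,8,6,0.4,-0.4,-6.6,-1.4,9.8,8,6,0.4,-0.4]
}}

```text
time: 5.15
ee_pos: [0.4256, -0.075, 0.0787]
orientation: [0.939, 0.039, 0.342, -0.013]
ft_force: [-0.6, 0.1, 0.2]
finger_gap: 0.3
```

```bash
python3 -c "
from ik import *
dl(L(-.243,.048,.014),40,0)"
```

```text
tcp [ 0.4256 -0.075   0.0787] lane -0.2436 0.0472 t 5.15 F [-0.6  0.1  0.2] q [-0.52  0.33  2.49  2.19  0.46 -1.16]
shift cm [-4.1  -0.08  5.01] turn [-9.3  0.  11.3]
```

Request:
{"method": "jog_arm", "body": {
  "deltas": [-0.6,0,0.8,-1.5,0,2,-0.4,-1.2,0,1.5,-3,0,4,-0.4,-1.8,0,2.2,-4.5,0,6,-0.4,-2.4,0,3,-6,0,8,-0.4,-3,0,3.7,-7.5,0,9.5,-0.4,-3.6,-0.1,4.4,-9.3,0,11.3,-0.4,-4.2,-0.1,5.1,-9.3,0,11.3,-0.4,-4.2,-0.1,5.1,-9.3,0,11.3,-0.4]
}}

```text
time: 5.82
ee_pos: [0.428, -0.0736, 0.0144]
orientation: [0.936, -0.081, 0.342, 0.028]
ft_force: [0.4, -0.1, -0.0]
finger_gap: 0.299
```

```bash
python3 -c "
from ik import *
dl(L(-.205,.031,.013),40,0);dl(L(-.113,.002,.013),40,0)
p,d=camera('top');cv2.imwrite('pics/t2.png',cv2.resize(p[90:310,260:480],None,fx=2.6,fy=2.6,interpolation=2))"
```

```text
tcp [ 0.428  -0.0736  0.0144] lane -0.2415 0.0491 t 5.82 F [ 0.4 -0.1 -0. ] q [-0.35  0.58  2.51  2.94  0.65 -1.55]
shift cm [2.7  1.82 2.45] turn [-0.2 -0.2 -0. ]
tcp [ 0.428  -0.0736  0.0144] lane -0.2415 0.0491 t 5.82 F [ 0.4 -0.1 -0. ] q [-0.35  0.58  2.51  2.94  0.65 -1.55]
shift cm [9.73 4.74 8.38] turn [-0.2 -0.2 -0. ]
```

View pics/t2.png

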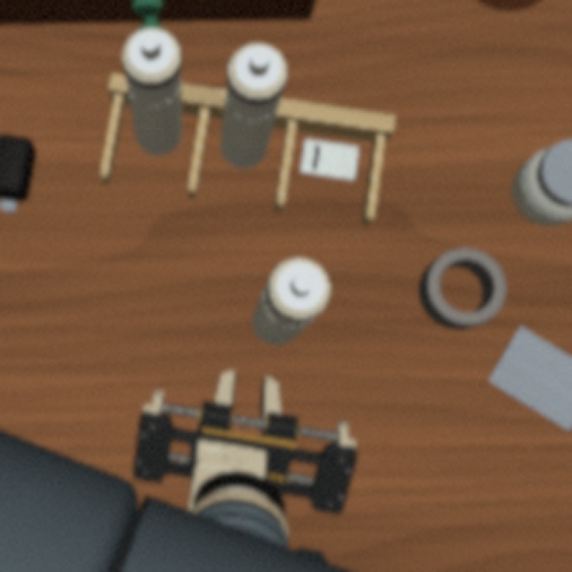

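The gripper stands behind the stray, fingertips at (225,375) and (272,380) in the crop, facing the lane. The body is well clear. Start pushing.

Request:
{"method": "jog_arm", "body": {
  "deltas": [0.23,0.5,0.2,0,0,0,-0.4,0.45,1,0.39,0,0,0,-0.4,0.68,1.5,0.59,0,0,0,-0.4,1.09,1.65,0.95,0,0,0,-0.4,1.51,1.8,1.3,0,0,0,-0.4,1.93,1.95,1.66,0,0,0,-0.4,2.34,2.1,2.02,0,0,0,-0.4,2.76,2.25,2.38,0,0,0,-0.4,3.17,2.4,2.74,0,0,0,-0.4,3.59,2.55,3.1,0,0,0,-0.4,4,2.7,3.46,0,0,0,-0.4,4.42,2.85,3.81,0,0,0,-0.4]
}}

```text
time: 6.87
ee_pos: [0.4793, -0.1138, 0.0137]
orientation: [0.936, -0.081, 0.341, 0.031]
ft_force: [-5.4, 4.0, 4.9]
finger_gap: 0.303
```

```bash
cat >> ik.py <<'E'
def caps(tag):
    p,d=camera('top');W=cloud('top',d);cv2.imwrite(f'pics/{tag}.png',p)
    m=((W[...,2]>.222)&(W[...,2]<.24)).astype(np.uint8);m[:,:290]=0;m[:,410:]=0
    n,l,s,c=cv2.connectedComponentsWithStats(m)
    for i in range(1,n):
        if 25<s[i,4]<120:
            q=W[l==i];(x,y),r=cv2.minEnclosingCircle(q[:,:2].astype(np.float32));g=np.array([x,y])-CARD;print("cap",round(x,4),round(y,4),"r",round(r,4),"z",q[:,2].mean().round(4),"lane",(g@ex).round(4),(g@ey).round(4))
E
python3 -c "
from ik import *
caps('t3');dl(L(-.113,.002,.013),40,0)"
```

```text
cap 0.688 0.0137 r 0.0083 z 0.2317 lane -0.0005 0.1801
cap 0.6729 -0.0745 r 0.0084 z 0.2319 lane -0.0001 0.0906
cap 0.5075 -0.1139 r 0.0083 z 0.232 lane -0.1561 0.0231
cap 0.3461 -0.0824 r 0.0366 z 0.2352 lane -0.3206 0.0262
tcp [ 0.4805 -0.1143  0.0141] lane -0.1827 0.018 t 6.92 F [-1.3  1.2  2.2] q [-0.41  0.59  2.37  2.83  0.52 -1.49]
shift cm [5.26 1.6  4.58] turn [ 0.1 -0.2  0.1]
```

Request:
{"method": "jog_arm", "body": {
  "deltas": [0.44,0.18,0.38,0,0,0,-0.4,0.88,0.36,0.76,0,0,0,-0.4,1.32,0.54,1.14,0,0,0,-0.4,1.76,0.72,1.52,0,0,0,-0.4,2.2,0.9,1.9,0,0,0,-0.4,2.64,1.05,2.28,0,0,0,-0.4,3.08,1.2,2.66,0,0,0,-0.4,3.52,1.35,3.05,0,0,0,-0.4,3.96,1.5,3.44,0,0,0,-0.4,4.4,1.65,3.83,0,0,0,-0.4,4.83,1.8,4.2,0,0,0,-0.4,5.26,1.9,4.58,0,0,0,-0.4]
}}

```text
time: 7.92
ee_pos: [0.5455, -0.1453, 0.0132]
orientation: [0.936, -0.081, 0.342, 0.031]
ft_force: [-4.4, 3.0, 5.1]
finger_gap: 0.3
```

```bash
python3 -c "
from ik import *
caps('t4');dl(L(-.05,.0,.013),40,0);dl(L(-.027,0,.013),40,0)"
```

```text
cap 0.6878 0.0137 r 0.0083 z 0.2311 lane -0.0006 0.18
cap 0.6734 -0.0743 r 0.0085 z 0.2317 lane 0.0003 0.0908
cap 0.57 -0.1492 r 0.008 z 0.2319 lane -0.0885 -0.0008
tcp [ 0.5466 -0.1458  0.0135] lane -0.1122 -0.0015 t 7.97 F [-1.9  0.6  1.4] q [-0.42  0.63  2.2   2.73  0.4  -1.38]
shift cm [ 4.71 -0.16  4.06] turn [ 0.2 -0.3  0.1]
tcp [ 0.5466 -0.1458  0.0135] lane -0.1122 -0.0015 t 7.97 F [-1.9  0.6  1.4] q [-0.42  0.63  2.2   2.73  0.4  -1.38]
shift cm [ 6.46 -0.16  5.54] turn [ 0.2 -0.3  0.1]
```

Request:
{"method": "jog_arm", "body": {
  "deltas": [0.38,0,0.33,0,0,0,-0.4,0.76,0,0.65,0,0,0,-0.4,1.13,0,0.97,0,0,0,-0.4,1.51,0,1.3,0,0,0,-0.4,1.89,0,1.63,0,0,0,-0.4,2.27,0,1.96,0,0,0,-0.4,2.65,0,2.29,0,0,0,-0.4,3.03,0,2.61,0,0,0,-0.4,3.41,0,2.94,0,0,0,-0.4,3.78,0,3.26,0,0,0,-0.4,4.16,0,3.59,0,0,0,-0.4,4.54,0,3.91,0,0,0,-0.4]
}}

```text
time: 8.97
ee_pos: [0.6043, -0.1556, 0.0127]
orientation: [0.936, -0.082, 0.342, 0.031]
ft_force: [-6.8, 1.6, 5.8]
finger_gap: 0.299
```

```bash
python3 -c "
from ik import *
caps('t5');dl(L(-.024,-.001,.013),40,0)"
```

```text
cap 0.6884 0.0136 r 0.0085 z 0.2316 lane -0.0001 0.18
cap 0.6732 -0.0748 r 0.0084 z 0.2322 lane 0.0003 0.0903
cap 0.6282 -0.1596 r 0.0078 z 0.2317 lane -0.0294 -0.001
cap 0.4684 -0.0792 r 0.0189 z 0.2341 lane -0.2007 0.0505
tcp [ 0.6053 -0.1558  0.013 ] lane -0.0526 -0.0013 t 9.02 F [-3.7  0.5  2.2] q [-0.39  0.67  2.05  2.68  0.3  -1.29]
shift cm [ 2.19 -0.03  1.85] turn [ 0.2 -0.3  0.1]
```

Request:
{"method": "jog_arm", "body": {
  "deltas": [0.19,0,0.16,0,0,0,-0.4,0.38,0,0.32,0,0,0,-0.4,0.57,0,0.48,0,0,0,-0.4,0.76,0,0.64,0,0,0,-0.4,0.95,0,0.8,0,0,0,-0.4,1.14,0,0.96,0,0,0,-0.4,1.33,0,1.12,0,0,0,-0.4,1.52,0,1.28,0,0,0,-0.4,1.7,0,1.42,0,0,0,-0.4,1.84,0,1.54,0,0,0,-0.4,1.96,0,1.64,0,0,0,-0.4,2.05,0,1.72,0,0,0,-0.4]
}}

```text
time: 10.02
ee_pos: [0.6303, -0.1602, 0.0126]
orientation: [0.936, -0.082, 0.342, 0.031]
ft_force: [-5.8, 1.6, 5.5]
finger_gap: 0.301
```

```bash
python3 -c "
from ik import *
caps('t6');dl(L(-.024,-.001,.013),40,0)"
```

```text
cap 0.6867 0.0137 r 0.0077 z 0.2313 lane -0.0018 0.1798
cap 0.6732 -0.0743 r 0.0084 z 0.2318 lane 0.0001 0.0908
cap 0.6549 -0.1645 r 0.0083 z 0.2311 lane -0.0022 -0.0012
cap 0.491 -0.0855 r 0.0252 z 0.2344 lane -0.1773 0.0482
tcp [ 0.6305 -0.1602  0.0127] lane -0.027 -0.0012 t 10.07 F [-5.6  0.8  3.9] q [-0.37  0.69  1.99  2.63  0.26 -1.23]
shift cm [ 0.25 -0.02  0.17] turn [ 0.2 -0.2  0.1]
```

About 2 mm remain. I'll nudge forward gently and watch for a force rise.

Request:
{"method": "jog_arm", "body": {
  "deltas": [0.04,0,0.03,0,0,0,-0.4,0.08,0,0.06,0,0,0,-0.4,0.12,0,0.1,0,0,0,-0.4,0.16,0,0.13,0,0,0,-0.4,0.16,0,0.13,0,0,0,-0.4]
}}

```text
time: 10.48
ee_pos: [0.6323, -0.1605, 0.0127]
orientation: [0.936, -0.082, 0.342, 0.031]
ft_force: [-6.0, 0.9, 3.5]
finger_gap: 0.3
```

Request:
{"method": "jog_arm", "body": {
  "deltas": [0.03,0,0.03,0,0,0,-0.4,0.06,0,0.05,0,0,0,-0.4,0.06,0,0.05,0,0,0,-0.4]
}}

```text
time: 10.73
ee_pos: [0.6331, -0.1607, 0.0127]
orientation: [0.936, -0.082, 0.342, 0.031]
ft_force: [-5.2, 0.7, 3.7]
finger_gap: 0.301
```

```bash
python3 -c "
from ik import *
caps('t7');dl(L(-.024,-.001,.013),40,0)"
```

```text
cap 0.6886 0.0145 r 0.0085 z 0.2314 lane -0.0 0.1809
cap 0.6728 -0.0749 r 0.0084 z 0.2322 lane -0.0001 0.0902
cap 0.6571 -0.1651 r 0.0082 z 0.2316 lane 0.0001 -0.0014
cap 0.4934 -0.0798 r 0.0171 z 0.2336 lane -0.1759 0.0543
tcp [ 0.633  -0.1606  0.0127] lane -0.0244 -0.0012 t 10.78 F [-6.7  0.1  3.8] q [-0.37  0.69  1.98  2.63  0.26 -1.22]
shift cm [ 0.05 -0.02  0.  ] turn [ 0.2 -0.2  0.1]
```

No rise yet. I'll keep going in sub-mm steps until the rail pushes back.

Request:
{"method": "jog_arm", "body": {
  "deltas": [0.03,0,0.02,0,0,0,-0.4,0.06,0,0.05,0,0,0,-0.4,0.06,0,0.05,0,0,0,-0.4]
}}

```text
time: 11.03
ee_pos: [0.6334, -0.1607, 0.0126]
orientation: [0.936, -0.082, 0.342, 0.031]
ft_force: [-8.9, 2.0, 7.1]
finger_gap: 0.3
```

Request:
{"method": "jog_arm", "body": {
  "deltas": [0.03,0,0.02,0,0,0,-0.4,0.06,0,0.05,0,0,0,-0.4,0.06,0,0.05,0,0,0,-0.4]
}}

```text
time: 11.28
ee_pos: [0.6337, -0.1607, 0.0124]
orientation: [0.936, -0.082, 0.341, 0.031]
ft_force: [-12.9, 2.7, 9.0]
finger_gap: 0.301
```

The force climbs to 13 N while the TCP stalls, so the cartridge is on the rail. Retreat straight back.

Request:
{"method": "jog_arm", "body": {
  "deltas": [-0.15,0,-0.13,0,0,0,-0.4,-0.4,0,-0.34,0,0,0,-0.4,-0.8,0,-0.67,0,0,0,-0.4,-1.4,0,-1.18,0,0,0,-0.4,-2.1,0,-1.77,0,0,0,-0.4,-3,0,-2.53,0,0,0,-0.4,-4,0,-3.37,0,0,0,-0.4,-5,0,-4.2,0,0,0,-0.4,-6,0,-5.1,0,0,0,-0.4,-7,0,-6,0,0,0,-0.4,-8,0,-7,0,0,0,-0.4,-8,0,-7,0,0,0,-0.4]
}}

```text
time: 12.28
ee_pos: [0.5272, -0.1417, 0.014]
orientation: [0.936, -0.082, 0.341, 0.031]
ft_force: [0.1, 0.7, 0.1]
finger_gap: 0.303
```

```bash
python3 -c "
from ik import *
caps('t8');dl(L(-.024,-.001,.013),40,0)
p=cv2.imread('pics/t8.png');s,_=camera('scene')
cv2.imwrite('pics/f.png',np.hstack([cv2.resize(p[90:250,260:460],(400,320)),cv2.resize(s[130:290,230:430],(400,320))]))"
```

```text
cap 0.6884 0.0142 r 0.0083 z 0.2319 lane -0.0002 0.1806
cap 0.6732 -0.0752 r 0.0086 z 0.2321 lane 0.0004 0.0899
cap 0.6574 -0.1652 r 0.0085 z 0.2315 lane 0.0004 -0.0015
tcp [ 0.5289 -0.1422  0.0144] lane -0.1302 -0.0011 t 12.33 F [1.2 0.6 1. ] q [-0.43  0.61  2.24  2.74  0.42 -1.4 ]
shift cm [ 8.03 -0.03  6.95] turn [ 0.2 -0.1  0. ]
```

View pics/f.png

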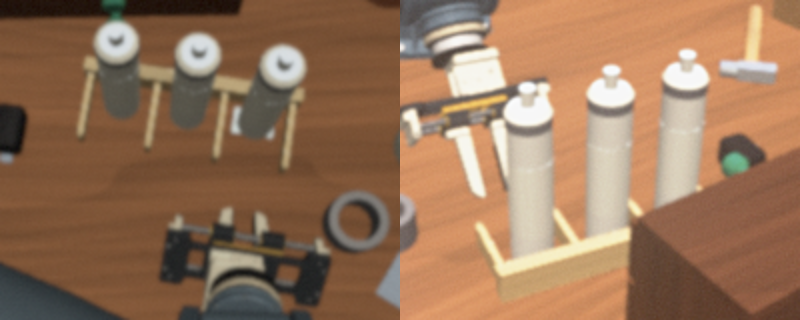

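Both halves show three upright cartridges in line on the rail (caps at 117,40; 197,52; 282,68), with the fingers clear below them (225–262, 215). Last, I'll check the roll and jar, then hand in.

```bash
python3 -c "
from ik import *
p,d=camera('top');W=cloud('top',d);W0=cloud('top',np.load('top0.npy'))
for n,(a,b,c,e) in dict(roll=(418,182,460,220),jar=(455,140,498,180),tm=(250,138,278,172)).items():
    for w in(W0,W):
        w=w[b:e,a:c].reshape(-1,3);print(n,w[w[:,2]>.03].mean(0).round(4))
sign_off()"
```

```text
roll [ 0.5162 -0.2832  0.0403]
roll [ 0.5093 -0.2734  0.0528]
jar [ 0.6131 -0.3733  0.0704]
jar [ 0.613  -0.3733  0.0705]
tm [0.6443 0.1629 0.0415]
tm [0.6444 0.1629 0.0414]
the job is handed in; nothing more can be done
```

The stray cartridge is in the right-hand lane, upright and against the back rail, and I handed the job in at about 12.4 s of the 72 s allowed. I pushed it low, with the contact about 18 mm above the counter. The tool was tilted 40° forward and the two part-shut fingertips cradled the cartridge. I stopped when the force rose to about 13 N with the tool stalled, then backed off about 10 cm.

**Last checks:**
- **Stray:** its cap is 0.4 mm from the rail-contact line and 1.5 mm off the lane centre, with the top at its normal height, so it is standing upright.
- **Stock cartridges, jar and tape measure:** all within about 1 mm of where they started.
- **Wrist force after retreat:** within its usual noise (up to about 1.7 N), so the fingers are clear.

**One check disagreed:** the tape roll's averaged position shifted about 12 mm, and its average height rose from 40 to 53 mm. I think the gripper body was in that image crop, because no contact force appeared and the last picture shows the roll apparently in its place. I did not measure the roll separately before handing in. I also did not re-measure the aerosol, knife or hammer; the arm's planned path kept clear of them.

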